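Clear the tilting work plate and hold it at the marked angle

ROBOT

A 7-joint arm with a two-finger parallel gripper is mounted at the origin on the work surface. World frame = base frame: x ahead of the robot, y to its left, z up, the work surface at z = 0. Lengths are in m, angles in rad, forces in N, time in s.
With the tool pointing down it reaches from about 0.375 to 0.925 m from the base axis. Payload 3.1 kg.
Tool frame: the origin (TCP) lies between the finger pads; the fingertips stand 19 mm ahead of it and the grasp point (between the pads) is the TCP; z points along the fingers, y is the direction in which the jaws open and shut (so a half turn about z gives the same grasp; the last joint's range is limited). The gripper opens to 85 mm and grips with 20 to 120 N. Pads are 22 mm wide; open, the fingers measure 114 mm over their backs; the gripper's body (76 mm by 85 mm) begins 54 mm behind the grasp point. The pads swing forward as they close: fully open they stand 13 mm farther back than shut.
Start: joints at [-1.315, 0.383, 0.044, 1.598, -0.018, 1.161, -0.05], TCP at [0.225, 0.61, 0.25] pointing down, gripper open.
Joint ranges: [-2.61, 2.61], [-0.41, 2.15], [-1.48, 1.57], [0, 2.5], [-1.57, 4.71], [0.05, 1.97], [-2.85, 2.85]. Speed limits (rad/s): [2.79, 2.79, 3.14, 3.14, 3.14, 3.14, 3.14].

INTERFACE

Orientations are given as a unit quaternion [x, y, z, w].
In Python, from bench import move_ptp, movel, move_j, move_gripper, pause, inverse_kinematics, read_camera, camera_params, MotionError, sign_off, look_for, tip_of, read_time_s, read_qpos, read_joint_vel, read_effort, read_eef_pos, read_tcp_rot, read_ft_force, read_ft_torque, read_finger_gap gives the robot as it stands. Calls block until the motion is done:
- move_ptp(position, orientation): joint-space move of the TCP to a pose.
- movel(position, orientation=None, speed=0.15): straight line of the TCP; orientation=None keeps the orientation; speed is the mean speed in m/s.
- move_j(angles): joint-space move.
- move_gripper(opening, effort=None): finger opening in m; effort is the grip in N (None keeps the last); returns when the fingers have stopped.
- pause(seconds).
- inverse_kinematics(position, orientation): joint angles nearest the present ones, or None.
- read_camera(name): name is "side" or "top" or "wrist"; returns the picture (384x512x3 uint8, red, green, blue); there is no depth.
- camera_params(name): a dict with "K" (3x3 intrinsics, pixels), "camera_from_world" (4x4, takes a point from world to camera coordinates). Camera axes: x right, y down, z forward; pixel columns grow to the right and rows downward; lengths in m; the calibration is good to about 2 mm. A picture is of the moment at which its call begins: read the wrist's pose just before it. camera_params takes no time and is no camera call; for the wrist camera it gives the pose at the moment of the call.
A pose or a line that the arm cannot do raises MotionError and nothing moves.
- sign_off(): hands the job in, once; it reports no verdict.
Trained networks look in the newest picture that a camera, given by its name, has taken for a name from the list of things; names that differ only in an ending like _2 or _b are one class to them, and where a whole thing is asked for, a point or a joint stands for the part that bears it (a point fixed in the world has none). Each returns a list of dicts, best first, with "confidence" (0 to 1); they miss things now and then, are a little off and sometimes report something else, mostly with a low value. They report only what shows in the picture. A call takes as long as a camera call. They do not tell look-alikes from the thing itself.
- look_for(camera, name): "at" ([column, row] in pixels, amid what is visible of it).
- tip_of(camera, name): "at" ([column, row] in pixels: a listed point, or the origin of a listed thing).
Readings, each from a call of its own:
- read_time_s(): time.
- read_qpos(): joint angles.
- read_joint_vel(): joint speeds.
- read_effort(): joint torques, N m.
- read_eef_pos(): TCP position.
- read_tcp_rot(): TCP orientation.
- read_ft_force(): force on the tool from outside, world axes, zero at the start.
- read_ft_torque(): the same for the moment, N m.
- read_finger_gap(): finger opening in m.
Only numpy, scipy, OpenCV 4.12 (cv2) and the standard library are available. Lean on these libraries where they do the work, as an engineer would, in place of code of your own. Each camera call takes 0.05 s, during which the arm holds its last target. There are 200 camera calls.

TASK

Use the scraper block to wipe the four loose brass offcuts off the tilting work plate into the blue tray beside it while the plate still lies flat, without touching the offcuts with the gripper, and put the scraper back down on the bench. Then raise the plate until its pointer is level with the red rider on the quadrant and hold it still there so that I can tighten the lock knob: the knob is slack and the plate falls if let go, so finish while still holding the plate. Do not shift the rider or disturb the watch, calipers and jar.

Things in the scene. Friction and masses are not known exactly. Their poses are not given: they have to be found in the camera images.
- stand: fixed green base 170 x 140 mm; origin under its centre on the bench; x from lift bar to hinge (hinge on the side away from the robot), y to the steel quadrant, z up. Hinge axis along y at x +85, z 60 mm. Flat plate: top 65 mm above the bench, x -80 to +73, y -95 to +95 mm. Upright quadrant along the +y side, y 101 to 106 mm (knob out to 126), up to 165 mm above the bench, rider too
- plate (a joint): angle of the aluminium plate (153 x 190 x 10 mm) about its hinge, rad: 0 = flat on its rest, as it starts; grows as the lift-bar side rises, up to 1.0. It weighs 0.7 to 1.0 kg with its bar, the hinge is nearly free, and it falls back to 0 unless held (3 to 5 N at the lift bar carries it)
- lift_bar (a point): middle of the yellow lift bar along the plate's free edge, nearest the robot: round, 12 mm diameter, parallel to the hinge, 88 mm free between two dark arms, 60 mm above the bench when flat, 220 mm from the hinge axis; 55 mm from the bar's middle to the plate's edge, nothing below or in front. It can turn in the fingers as the plate swings. x along the plate to the hinge
- hinge (a point): middle of the plate's hinge axis, 60 mm above the bench; axes as the stand's
- rider (a joint): angle, rad, at which the red rider sits on the quadrant (0.36 to 0.74), measured as plate is: the plate's pointer is level with the rider when plate equals rider. A red clip 26 x 18 x 7 mm over the quadrant's rim, which slides if pushed hard
- rider_mark (a point): tip of the red rider's mark, 134 mm from the hinge axis, on the quadrant (y = +100 mm of the stand)
- pointer (a point): tip of the black pointer on the plate's quadrant side, 134 mm from the hinge axis; it meets rider_mark when the plate is at the marked angle
- tray: fixed blue open tray for offcuts, 190 (x) x 120 (y) x 40 mm, walls 3 mm; origin at the centre of its underside; it stands at the plate's -y side with its near wall 10 mm under the plate's overhanging edge, so that what is pushed over that edge drops in. Axes as the stand's
- scraper_grip (a point): centre of the scraper's upright orange grip, 65 mm above its foot. Grip 60 (x) x 24 (y) x 65 mm high (30 to 95 mm above the foot) on the middle of a white nylon block 110 (x) x 28 (y) x 30 mm high; about 0.22 kg. The block's long y faces push the offcuts. Starts upright on the bench, left or right of the stand
- scraper: the same scraper block; origin at the centre of its foot
- chip0: loose brass offcut 16 x 11 x 9 mm on the plate, 12 g; origin under its centre. All four start within 42 mm of x = -4 mm of the stand and between y = -62 and +27 mm (centres)
- chip1: loose round brass offcut 15 mm across, 9 mm high, 12 g; origin under its centre
- chip2: loose L-shaped brass offcut 17 x 15 x 9 mm, 12 g; origin under its centre
- chip3: loose brass offcut 18 x 10 x 8 mm, 12 g; origin under its centre
- watch: bystander: steel watch head 39 mm across, 11 mm high, on the bench; origin under its centre
- calipers: bystander: calipers lying flat, 200 mm long along their x, 12 mm high; origin under the beam's middle
- jar: bystander: small closed glass jar 44 mm across, 45 mm high; origin under its centre
Not all that is in view belongs to the job. There is more than one size of the scraper; the job needs the smallest. Several things have the shape of the tray; the one meant has the colours described above.

How it is judged:
On the way, in this order (a step that is already met when the one before it is completed fails the run):
1. all four offcuts lie in the tray, with the plate still flat (x of chip0 in the frame of tray between -0.095 and 0.095 m and y of chip0 in the frame of tray between -0.06 and 0.06 m and z of each of chip0, chip1, chip2, chip3 in the frame of tray below 0.03 m and x of chip1 in the frame of tray between -0.095 and 0.095 m and y of chip1 in the frame of tray between -0.06 and 0.06 m and x of chip2 in the frame of tray between -0.095 and 0.095 m and y of chip2 in the frame of tray between -0.06 and 0.06 m and x of chip3 in the frame of tray between -0.095 and 0.095 m and y of chip3 in the frame of tray between -0.06 and 0.06 m and value of joint plate below 0.1 rad), for 0.2 s.
2. the scraper is back on the bench and let go, with the plate still flat (height (world z) of scraper_grip below 0.08 m and contact force between the fingers and scraper below 0.2 N and contact force between scraper and stand below 0.2 N and contact force between scraper and tray below 0.2 N and value of joint plate below 0.1 rad and linear speed of scraper below 0.03 m/s), for 0.2 s.
At the end, for the whole second after the job is handed in: The plate is held still by the gripper's fingers (over 1 N between them, under 0.04 rad/s) with its pointer within 0.05 rad (2.9 degrees, 6.7 mm at the pointer) of the red rider, all four offcuts lie in the tray, and the scraper stands or lies free on the bench, off the stand, plate and tray (x of chip0 in the frame of tray between -0.095 and 0.095 m and y of chip0 in the frame of tray between -0.06 and 0.06 m and z of each of chip0, chip1, chip2, chip3 in the frame of tray below 0.03 m and x of chip1 in the frame of tray between -0.095 and 0.095 m and y of chip1 in the frame of tray between -0.06 and 0.06 m and x of chip2 in the frame of tray between -0.095 and 0.095 m and y of chip2 in the frame of tray between -0.06 and 0.06 m and x of chip3 in the frame of tray between -0.095 and 0.095 m and y of chip3 in the frame of tray between -0.06 and 0.06 m and height (world z) of scraper_grip below 0.08 m and contact force between the fingers and scraper below 0.2 N and contact force between scraper and stand below 0.2 N and contact force between scraper and tray below 0.2 N and angle between the x axis of pointer and the x axis of rider_mark, either way round below 0.05 rad and velocity of joint plate between -0.04 and 0.04 rad/s and contact force between the fingers and plate above 1 N and contact force between scraper and plate below 0.2 N and linear speed of scraper below 0.03 m/s); the arm keeps its last pose, push and grip.
It fails at once if the plate is raised while an offcut is still on it (value of joint plate above 0.12 rad and height (world z) of any of chip0, chip1, chip2, chip3 above 0.055 m).
It fails at once if the gripper touches an offcut (contact force between any of the fingers, the arm and chip0 above 0.3 N or contact force between any of the fingers, the arm and chip1 above 0.3 N or contact force between any of the fingers, the arm and chip2 above 0.3 N or contact force between any of the fingers, the arm and chip3 above 0.3 N).
It fails at once if the red rider is shifted (distance of rider_mark from where it was at the start of the episode above 0.006 m).
It fails at once if the watch, calipers or jar is disturbed (distance of any of watch, calipers, jar from where it was at the start of the episode above 0.02 m).
It also fails if it takes over 66 s, if anything falls off the work surface, if the arm or the gripper's body presses on something with over 40 N, if the wrist force passes 120 N, or if a joint passes its speed limit or range.

## Working session

There is one attempt and no reset: what is moved stays moved. The work goes in short steps, each a Python script; the robot and the scene stay as the last script left them, time stands still between calls to the robot, and variables do not carry over. Pictures are saved under pics/ and viewed, about 8 in all and at most 12, crops included, and the job is handed in when it is done.

```bash
ls; mkdir -p pics
cat > h.py <<'E'
import numpy as np, cv2
from bench import *
from scipy.spatial.transform import Rotation as R
def proj(cam,P):
    c=camera_params(cam);P=np.atleast_2d(P);T=np.array(c["camera_from_world"]);q=P@T[:3,:3].T+T[:3,3];q=q@np.array(c["K"]).T
    return q[:,:2]/q[:,2:]
def ray(cam,px):
    c=camera_params(cam);T=np.array(c["camera_from_world"]);d=np.linalg.inv(np.array(c["K"]))@[px[0],px[1],1]
    return -T[:3,:3].T@T[:3,3],T[:3,:3].T@d
def onz(cam,px,z):
    o,d=ray(cam,px);return o+d*(z-o[2])/d[2]
def tri(a,pa,b,pb):
    A=[];r=[]
    for c,p in((a,pa),(b,pb)):
        o,d=ray(c,p);d=d/np.linalg.norm(d);M=np.eye(3)-np.outer(d,d);A.append(M);r.append(M@o)
    return np.linalg.lstsq(np.vstack(A),np.hstack(r),rcond=None)[0]
def save(cam,name,im=None):
    im=read_camera(cam) if im is None else im
    cv2.imwrite("pics/"+name+".png",im[:,:,::-1]);return im
E
python3 - <<'E'
from h import *
np.set_printoptions(precision=3,suppress=True)
a=read_camera("top");b=read_camera("side")
save("x","0top",cv2.resize(a,(800,600)));save("x","0side",cv2.resize(b,(800,600)))
for n in ["stand","lift_bar","hinge","rider_mark","pointer","tray","scraper_grip","scraper","chip0","chip1","chip2","chip3","watch","calipers","jar"]:
    for c in("top","side"):
        print(n,c,[(np.round(d["at"],1).tolist(),round(d["confidence"],2)) for d in tip_of(c,n)[:4]])
for c in("top","side"):
    p=camera_params(c);T=np.array(p["camera_from_world"]);print(c,-T[:3,:3].T@T[:3,3],T[:3,:3],p["K"][0])
print(read_time_s())
E
```

```text
pics
stand top [([185.6, 146.1], 0.67), ([227.3, 154.0], 0.56)]
stand side [([216.3, 222.1], 0.77)]
lift_bar top [([212.4, 195.0], 0.71)]
lift_bar side [([256.1, 225.5], 0.64)]
hinge top [([233.8, 120.5], 0.85)]
hinge side [([192.4, 200.6], 0.89)]
rider_mark top [([109.1, 140.4], 0.59), ([189.7, 147.0], 0.48)]
rider_mark side [([207.0, 229.7], 0.39), ([279.1, 130.0], 0.25)]
pointer top [([187.0, 159.1], 0.9), ([371.0, 127.2], 0.34), ([242.1, 152.1], 0.23)]
pointer side [([216.8, 241.5], 0.66), ([254.7, 225.3], 0.27)]
tray top [([277.5, 167.3], 0.67), ([160.9, 268.9], 0.55)]
tray side [([324.7, 295.8], 0.95), ([235.2, 188.3], 0.79)]
scraper_grip top [([419.8, 232.7], 0.82), ([359.9, 201.8], 0.73), ([233.1, 124.7], 0.7), ([319.3, 241.7], 0.65)]
scraper_grip side [([307.5, 104.8], 0.9), ([284.5, 130.7], 0.88), ([308.5, 157.4], 0.71)]
scraper top [([312.6, 241.4], 0.78), ([354.5, 206.0], 0.66), ([406.3, 232.1], 0.62)]
scraper side [([308.9, 173.6], 0.7), ([284.2, 144.8], 0.6)]
chip0 top [([222.5, 141.3], 0.54), ([241.1, 149.3], 0.54), ([237.5, 162.6], 0.38), ([215.5, 154.7], 0.36)]
chip0
[... 679 characters left out ...]
, 199.8], 0.44), ([229.2, 204.6], 0.44), ([220.7, 220.4], 0.35)]
watch top [([110.5, 216.4], 0.69)]
watch side [([257.6, 341.9], 0.75)]
calipers top [([108.6, 136.8], 0.69), ([187.6, 145.4], 0.56), ([233.4, 120.7], 0.49)]
calipers side [([188.5, 200.5], 0.64), ([162.1, 331.3], 0.58)]
jar top [([367.9, 126.7], 0.65), ([184.5, 157.2], 0.3)]
jar side [([218.2, 130.5], 0.52), ([221.6, 201.3], 0.51), ([233.6, 186.3], 0.46), ([215.8, 219.2], 0.25)]
top [ 0.359 -0.044  1.236] [[-0.021 -1.     0.02 ]
 [-0.993  0.018 -0.114]
 [ 0.114 -0.022 -0.993]] [416.214   0.    257.521]
side [0.403 0.641 0.899] [[-0.989 -0.146  0.009]
 [-0.117  0.751 -0.65 ]
 [ 0.088 -0.644 -0.76 ]] [357.424   0.    256.937]
1.6
```

View pics/0top.png

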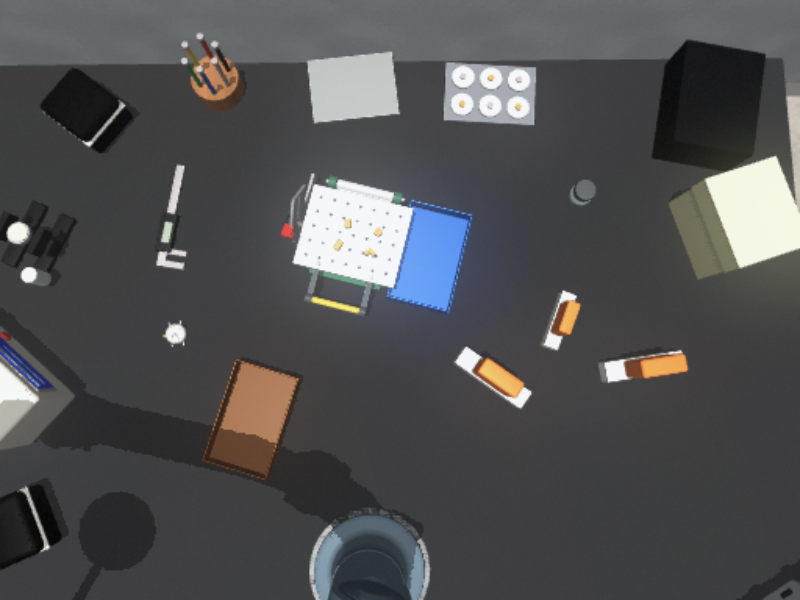

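View pics/0side.png

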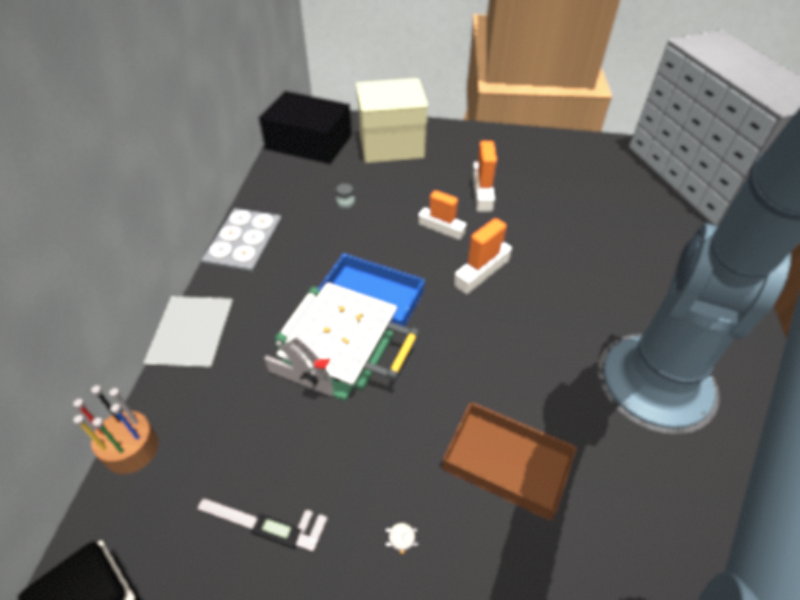

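Top view (800×600 picture): there are three scrapers, at (562,320), (493,378) and (643,367). The one at (562,320) is visibly the smallest. The blue tray is at (430,255); the brown one at (253,418) is a decoy. The plate is at (353,235), the rider is red at (288,231), and the bar is yellow at (335,303).

```bash
cat > m.py <<'E'
from h import *
from scipy.optimize import least_squares
np.set_printoptions(precision=4,suppress=True)
a=read_camera("top");b=read_camera("side")
hs={"top":cv2.cvtColor(a,cv2.COLOR_RGB2HSV),"side":cv2.cvtColor(b,cv2.COLOR_RGB2HSV)}
def blobs(c,lo,hi,mn=15):
    m=cv2.inRange(hs[c],lo,hi);n,l,s,ce=cv2.connectedComponentsWithStats(m)
    return [(ce[i],s[i,4],(l==i).astype(np.uint8)) for i in range(1,n) if s[i,4]>=mn]
for c in hs:
    print(c,"yellow",[(x[0],x[1],cv2.minAreaRect(cv2.findNonZero(x[2]))) for x in blobs(c,(22,130,100),(35,255,255))])
    print(c,"red",[(x[0],x[1]) for x in blobs(c,(0,170,100),(5,255,255),8)+blobs(c,(174,150,90),(180,255,255),8)])
    print(c,"orange",[(x[0],x[1],cv2.minAreaRect(cv2.findNonZero(x[2]))) for x in blobs(c,(6,170,120),(16,255,255),40)])
    print(c,"blue",[(x[0],x[1],cv2.boxPoints(cv2.minAreaRect(cv2.findNonZero(x[2]))).tolist()) for x in blobs(c,(100,150,60),(125,255,255),300)])
# stand pose fit from network points
pts={("hinge","top"):(233.8,120.5),("hinge","side"):(192.4,200.6),("lift_bar","top"):(212.4,195),("lift_bar","side"):(256.1,225.5),("pointer","top"):(187,159.1),("pointer","side"):(216.8,241.5),("tray","top"):(277.5,167.3)}
loc={"hinge":(.085,0,.06),"lift_bar":(-.135,0,.06),"pointer":(.085-.134,.1,.06),"tray":(0,-.145,0)}
def W(p,l):
    c,s=np.cos(p[2]),np.sin(p[2]);return np.array([p[0]+c*l[0]-s*l[1],p[1]+s*l[0]+c*l[1],l[2]])
f=lambda p:np.hstack([proj(k[1],W(p,loc[k[0]]))[0]-v for k,v in pts.items()])
r=least_squares(f,[.65,0,0],loss="soft_l1");print("stand",r.x,f(r.x).reshape(-1,2))
for q in [(234,120.5)]:print(onz("top",(233.8,120.5),.06),onz("top",(212.4,195),.06))
print("plate corners",[proj("top",W(r.x,(x,y,.065)))[0] for x in(-.08,.073) for y in(-.095,.095)])
print("tray rim",[proj("top",W(r.x,(x,y,.04)))[0] for x in(-.095,.095) for y in(-.205,-.085)])
print("grip",tri("top",(359.9,201.8),"side",(284.5,130.7)),tri("top",(354.5,206),"side",(284.2,144.8)))
for q in [(222.5,141.3),(241.1,149.3),(237.5,162.6),(215.5,154.7)]:
    w=onz("top",q,.069);c,s=np.cos(r.x[2]),np.sin(r.x[2]);d=w[:2]-r.x[:2];print("chip",c*d[0]+s*d[1],-s*d[0]+c*d[1])
for n,z in(("watch",(110.5,216.4)),("calipers",(108.6,136.8)),("jar",(367.9,126.7))):print(n,onz("top",z,0))
A=cv2.resize(a[100:260,170:450],None,fx=2.8,fy=2.8,interpolation=3)
save("x","1crop",A)
E
python3 m.py
```

```text
top yellow [(array([123.04,  36.64]), np.int32(25), ((122.88461303710938, 36.57691955566406), (11.926054000854492, 1.9414504766464233), 56.30992889404297)), (array([214.4054, 193.5946]), np.int32(37), ((214.47061157226562, 193.61767578125), (29.83188247680664, 0.9701424241065979), 14.03624439239502)), (array([212.6176, 195.5882]), np.int32(34), ((213.41177368164062, 195.8529510498047), (29.83188247680664, 0.9701423048973083), 14.03624439239502))]
top red [(array([  2.2, 214.8]), np.int32(10))]
top orange [(array([420.74, 231.18]), np.int32(50), ((424.33782958984375, 233.5270233154297), (11.343530654907227, 28.76982307434082), 80.53767395019531))]
top blue [(array([284.3751, 159.2731]), np.int32(1245), [[256.8658447265625, 196.2073211669922], [264.01220703125, 131.89024353027344], [301.54876708984375, 136.0609893798828], [294.40240478515625, 200.37806701660156]])]
side yellow [(array([257.7714, 225.0214]), np.int32(140), ((257.8841247558594, 224.9048614501953), (5.588235378265381, 25.94117546081543), 28.072484970092773)), (array([ 58.1, 277.4]), np.int32(30), ((58.95081329345703, 278.
[... 877 characters left out ...]
1]
 [ 1.0336 -1.1542]
 [-1.8794  0.538 ]
 [-3.5902 -0.3963]]
[ 0.6965 -0.006   0.06  ] [0.4807 0.0576 0.06  ]
plate corners [array([251.167, 185.474]), array([186.492 , 168.4432]), array([264.7679, 134.4914]), array([201.0256, 117.7919])]
tray rim [array([286.6137, 201.2233]), array([246.4546, 190.6419]), array([302.5048, 138.9882]), array([263.0506, 128.657 ])]
grip [ 0.4479 -0.3571  0.076 ] [ 0.4428 -0.3589  0.0078]
chip 0.021453106008752682 0.01658358229435161
chip 0.012694737142901643 -0.04073924239499358
chip -0.02711781568655502 -0.040807651883049155
chip -0.021217310415659045 0.02554723684920536
watch [0.429  0.3631 0.    ]
calipers [0.6689 0.3735 0.    ]
jar [ 0.6882 -0.4137  0.    ]
```

View pics/1crop.png

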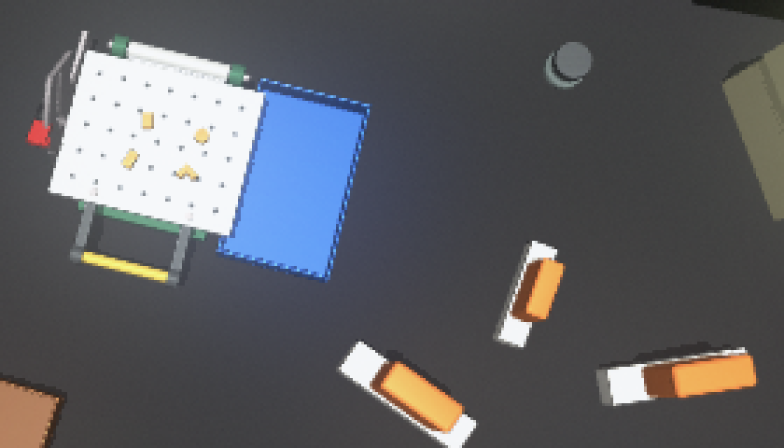

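Crop view: the smallest scraper's block has its ends at (541,247) and (511,343), roughly parallel to the stand's x. The plate corners and tray rim match the fit within about 1.5 px. All four offcuts are within x ±30 mm, so one 110 mm wide stroke covers them. Next I'll move above the scraper and refine its pose with the wrist camera.

```bash
cat >> h.py <<'E'
np.set_printoptions(precision=4,suppress=True)
def W(p,l):
    c,s=np.cos(p[2]),np.sin(p[2]);return np.array([p[0]+c*l[0]-s*l[1],p[1]+s*l[0]+c*l[1],l[2]])
def L(p,w):
    c,s=np.cos(p[2]),np.sin(p[2]);d=np.array(w[:2])-p[:2];return np.array([c*d[0]+s*d[1],-s*d[0]+c*d[1],w[2]])
def down(pos,yaw):  # tool down, tool x at yaw or its half turn, nearest in joints
    q0=np.array(read_qpos());best=None
    for y in(yaw,yaw+np.pi):
        o=(R.from_euler("z",y)*R.from_euler("x",np.pi)).as_quat();q=inverse_kinematics(list(pos),list(o))
        if q is not None:
            c=np.abs(np.array(q)-q0).max()+ (10 if abs(q[6])>2.6 else 0)
            if best is None or c<best[0]:best=(c,o.tolist(),q)
    return best
E
python3 - <<'E'
from h import *
from scipy.optimize import least_squares
pts=[("top",(.085,0,.06),(233.8,120.5)),("side",(.085,0,.06),(192.4,200.6)),("top",(-.135,0,.063),(213.5,194.6)),("side",(-.135,0,.062),(257.8,225)),("top",(-.049,.1,.06),(187,159.1)),("side",(-.049,.1,.06),(216.8,241.5)),
("top",(.073,.095,.065),(201.1,118.2)),("top",(.073,-.095,.065),(264.6,132.9)),("top",(-.08,-.095,.065),(252.9,184.3)),("top",(-.08,.095,.065),(187.5,168.6)),("top",(.095,-.205,.04),(302.1,137.1)),("top",(-.095,-.205,.04),(287.1,199.6))]
f=lambda p:np.hstack([proj(c,W(p,l))[0]-v for c,l,v in pts])
r=least_squares(f,[.6,0,-.27],loss="soft_l1");print("stand",r.x);print(f(r.x).reshape(-1,2).T)
np.save("stand.npy",r.x);S=r.x
# rider: ray to plane y=.1 of stand
n=np.array([-np.sin(S[2]),np.cos(S[2]),0]);p0=W(S,(0,.1,0))
for c,px in(("side",(207,229.7)),("side",(205,232.4)),("top",(183.9,147.5)),("side",(216.8,241.5))):
    o,d=ray(c,px);w=o+d*(n@(p0-o))/(n@d);l=L(S,w);print("rider",c,l,"ang",np.arctan2(l[2]-.06,.085-l[0]),"r",np.hypot(l[2]-.06,.085-l[0]))
e1,e2=onz("top",(363.2,188.2),.03),onz("top",(352.5,222.5),.03);print(e1,e2,np.linalg.norm(e1-e2))
pt=[("top",(0,0,.065),(359.9,201.8)),("side",(0,0,.065),(284.5,130.7)),("top",(.055,0,.03),(363.2,188.2)),("top",(-.055,0,.03),(352.5,222.5)),("top",(0,0,0),(354.5,206)),("side",(0,0,0),(284.2,144.8))]
g=lambda p:np.hstack([proj(c,W(p,l))[0]-v for c,l,v in pt])
s=least_squares(g,[.44,-.36,-.3],loss="soft_l1").x;print("scraper",s);print(g(s).reshape(-1,2).T)
b=down((s[0]-.03,s[1],.27),s[2]);print(b)
move_ptp([s[0]-.03,s[1],.27],b[1]);move_gripper(.07)
im=save("wrist","2wrist")
for n in("scraper_grip","scraper"):
    for d in tip_of("wrist",n)[:3]:print(n,d,onz("wrist",d["at"],.065 if n=="scraper_grip" else 0))
h=cv2.cvtColor(im,cv2.COLOR_RGB2HSV);m=cv2.inRange(h,(5,130,100),(18,255,255));k,l,st,ce=cv2.connectedComponentsWithStats(m)
for i in range(1,k):
    if st[i,4]>300:print(st[i],cv2.minAreaRect(cv2.findNonZero((l==i).astype(np.uint8))))
print(read_qpos(),read_eef_pos(),read_time_s())
E
```

```text
stand [ 0.6096  0.0163 -0.2588]
[[-0.1765 -1.2769  1.2071  0.3353  1.313  -1.5632 -0.5534 -0.0103 -0.933
  -0.5206  0.2456  0.5511]
 [ 1.6031  0.3478  0.8117 -0.5843 -0.914   0.3287 -0.3955  0.4366  0.233
   0.1042  0.0605  0.0322]]
rider side [-0.0284  0.1     0.1068] ang 0.390961879343557 r 0.12270473048746282
rider side [-0.0204  0.1     0.0892] ang 0.2703273335071795 r 0.10933769231264147
rider top [-0.0389  0.1     0.1577] ang 0.6673809965771136 r 0.15777634273126806
rider side [-0.0543  0.1     0.0649] ang 0.03548123491431409 r 0.13935240379462657
[ 0.4956 -0.3815  0.03  ] [ 0.396  -0.3452  0.03  ] 0.10607291256299915
scraper [ 0.4459 -0.3628 -0.3484]
[[ 0.9716 -0.6752 -0.0076 -0.3983  0.5787 -1.5264]
 [ 2.4911  1.2142 -0.6534  0.619   0.012   0.669 ]]
(np.float64(1.1213061623680673), [0.9848677688245359, -0.173307466459413, -1.061202170339287e-17, 6.030575803371817e-17], array([-0.3237,  0.3342,  1.1652,  1.8525, -0.333 ,  1.1735, -0.9656]))
scraper_grip {'at': [245.1, 148.7], 'confidence': 0.79} [ 0.4447 -0.3635  0.065 ]
scraper_grip {'at': [392.1, 176.5], 'confidence': 0.69} [ 0.3501 -0.523   0.065 ]
scraper_grip {'at': [175.8, 257.7], 'confidence': 0.56} [ 0.3367 -0.2215  0.065 ]
scraper {'at': [247.0, 140.3], 'confidence': 0.65} [ 0.4455 -0.3647  0.    ]
scraper {'at': [365.1, 162.6], 'confidence': 0.61} [ 0.3563 -0.5158  0.    ]
scraper {'at': [192.4, 228.0], 'confidence': 0.6} [ 0.3458 -0.2355  0.    ]
[ 233  119   23   56 1213] ((244.0, 146.5), (55.0, 22.0), 90.0)
[ 348  146  105   68 2563] ((400.6820373535156, 175.64222717285156), (54.67300796508789, 96.51852416992188), 65.89776611328125)
[ 133  228   80   68 2074] ((172.2058868408203, 260.1764831542969), (71.79054260253906, 57.96601486206055), 14.03624439239502)
[-0.3237  0.3341  1.1652  1.8525 -0.333   1.1734 -0.9657] [ 0.4159 -0.3628  0.27  ] 5.6083
```

View pics/2wrist.png

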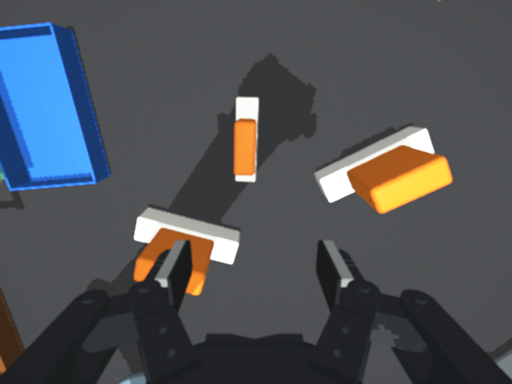

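Wrist view: the small scraper is at (247,140), lined up with the jaws and isolated. Its position of (0.445,−0.364) agrees with the triangulation. Grasping now.

Run:
```python
from h import *
S=np.load("stand.npy");g=np.array([.4447,-.364]);o=read_tcp_rot()
movel([*g,.15],list(o),.2);movel([*g,.066],list(o),.1)
move_gripper(.0,40);print("gap",read_finger_gap(),read_ft_force())
movel([*g,.235],list(o),.15);print("gap",read_finger_gap(),read_ft_force())
b=down((*W(S,(-.004,.062,0))[:2],.235),S[2]);print(b)
move_ptp([*W(S,(-.004,.062,0))[:2],.235],b[1])
p=W(S,(-.004,.062,.140));movel(p.tolist(),b[1],.15);f0=read_ft_force()[2]
for z in np.arange(.138,.1255,-.001):
    p[2]=z;movel(p.tolist(),b[1],.05);f=read_ft_force()[2];print(round(z,4),round(f-f0,2))
    if f-f0>2.5:break
save("side","3side",cv2.resize(read_camera("side")[130:280,130:330],None,fx=4,fy=4,interpolation=3))
print(read_eef_pos(),read_finger_gap(),read_time_s())
```

```text
gap 0.023263042626116802 [-0.3161  0.3795  2.2791]
gap 0.023640083367490673 [-0.6371  0.3006 -2.6435]
(np.float64(0.709588923975299), [0.9916391350448555, -0.1290419538270051, -7.901540785498117e-18, 6.07203846320966e-17], array([-0.9628,  0.547 ,  1.0483,  1.7081, -0.5075,  1.1875, -1.6098]))
0.138 -0.16
0.137 0.08
0.136 -0.45
0.135 -0.8
0.134 -0.82
0.133 -0.46
0.132 -0.69
0.131 2.19
0.13 7.74
[0.6218 0.0772 0.1314] 0.023329037869108303 13.9333
```

View pics/3side.png

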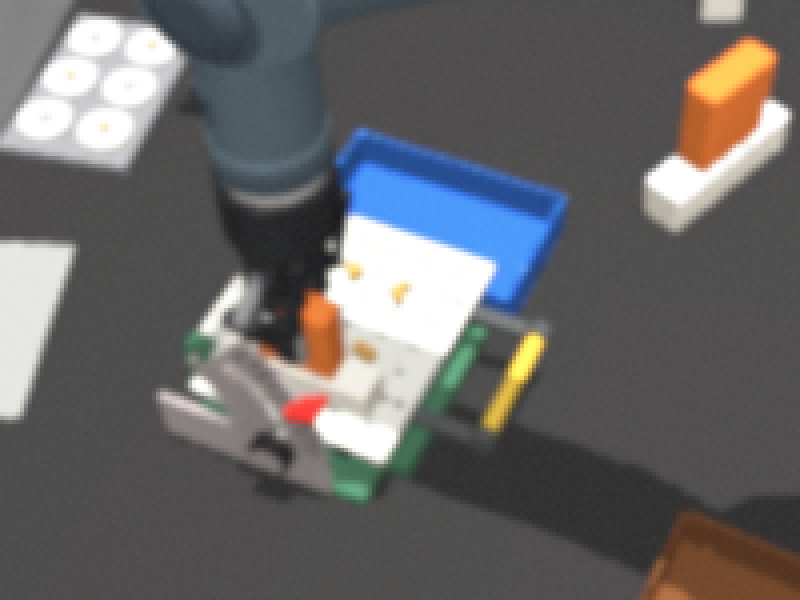

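The scraper sits flat on the plate on the quadrant side, with all the offcuts ahead of it. Now the wiping stroke.

Run:
```python
from h import *
S=np.load("stand.npy");o=list(read_tcp_rot());z=.1312
for y,v in((.0,.07),(-.06,.06),(-.1,.04)):
    movel(W(S,(-.004,y,z)).tolist(),o,v);print(y,read_ft_force(),L(S,read_eef_pos()))
pause(.3)
movel(W(S,(-.004,-.1,.2)).tolist(),o,.12)
movel(W(S,(-.004,-.03,.235)).tolist(),o,.15)
im=read_camera("top");save("x","4top",cv2.resize(im[95:225,170:330],None,fx=4.5,fy=4.5,interpolation=3))
for d in tip_of("top","chip0")[:6]:print(d,L(S,onz("top",d["at"],.01)))
print(read_finger_gap(),read_ft_force(),read_time_s())
```

```text
0.0 [-0.1395  1.1975  6.1249] [-0.0038 -0.0013  0.1314]
-0.06 [1.2315 3.1533 6.4989] [-0.0038 -0.0591  0.1314]
-0.1 [0.1784 2.9446 5.4815] [-0.0039 -0.0989  0.1313]
{'at': [265.8, 173.2], 'confidence': 0.45} [-0.0302 -0.1257  0.01  ]
{'at': [268.0, 160.5], 'confidence': 0.4} [ 0.0087 -0.1231  0.01  ]
0.02342936728404517 [-0.1848  0.7493 -1.8364] 19.0667
```

View pics/4top.png

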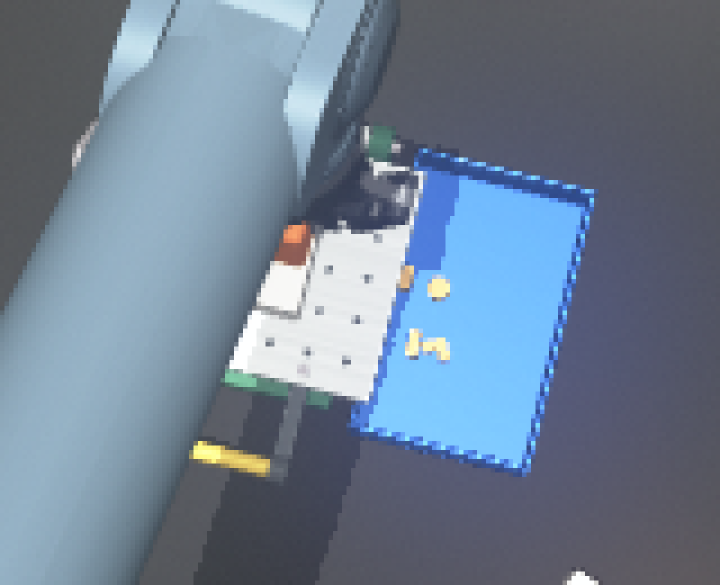

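Run:
```python
from h import *
S=np.load("stand.npy");o=list(read_tcp_rot());g=[.4447,-.364]
print(L(S,onz("top",(260.2,156.6),.01)),L(S,onz("top",(260.2,156.6),.07)))
movel([*g,.2],o,.25)
a=read_camera("top")[115:215,230:310];b=read_camera("side")[145:245,190:270]
save("x","5both",np.hstack([cv2.resize(x,(400,500),interpolation=3) for x in(a,b)]))
print(read_time_s())
```

```text
[ 0.0147 -0.0976  0.01  ] [ 0.0029 -0.0988  0.07  ]
20.8583
```

View pics/5both.png

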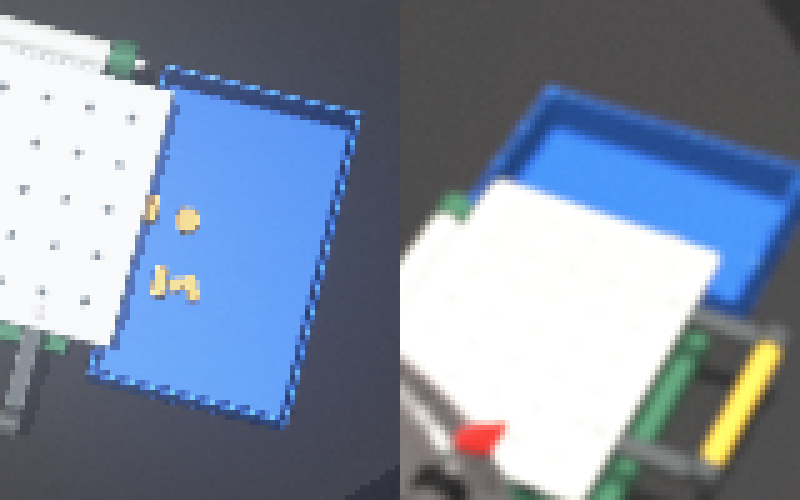

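The left view (top camera) shows all four offcuts inside the tray at (150,208), (187,219), (158,282) and (187,287). The one at (150,208) is partly hidden beneath the plate's overhang. The side view shows the plate bare. Now I'll put the scraper back, then look at the rider from above.

Run:
```python
from h import *
S=np.load("stand.npy");o=list(read_tcp_rot());g=[.4447,-.364]
movel([*g,.08],o,.12);movel([*g,.0665],o,.04);print(read_ft_force())
move_gripper(.075,20);pause(.3);movel([*g,.25],o,.15)
# wrist camera view of the quadrant from the robot's side; tool down, jaws along stand x
p=W(S,(-.135,0,.25));b=down(p,S[2]+np.pi/2);print(b)
move_ptp(p.tolist(),b[1])
save("wrist","6wrist")
for n in("rider_mark","pointer","lift_bar"):
    print(n,[(np.round(d["at"],1).tolist(),round(d["confidence"],2)) for d in tip_of("wrist",n)[:3]])
print("pred",proj("wrist",[W(S,(-.135,0,.06)),W(S,(-.049,.1,.06))]))
n=np.array([-np.sin(S[2]),np.cos(S[2]),0]);p0=W(S,(0,.1,0))
for d in tip_of("wrist","rider_mark")[:2]:
    o,v=ray("wrist",d["at"]);w=o+v*(n@(p0-o))/(n@v);l=L(S,w);print("rider",l,np.arctan2(l[2]-.06,.085-l[0]),np.hypot(l[2]-.06,.085-l[0]))
read_camera("top")
print("scraper",[(d["at"],onz("top",d["at"],0)) for d in tip_of("top","scraper")[:4]])
print(read_time_s())
```

```text
[ 0.6638 -0.0348 -0.7767]
(np.float64(0.9327692214033773), [0.7924411974888166, 0.6099483162715431, 3.7348562658363136e-17, 4.852302880085874e-17], array([-1.2103,  0.0663,  1.0735,  2.0276, -0.066 ,  1.0832, -0.3656]))
rider_mark [([368.8, 73.9], 0.63)]
pointer [([333.9, 81.5], 0.83), ([350.4, 155.9], 0.64)]
lift_bar [([254.8, 170.1], 0.63)]
pred [[252.6909 171.2527]
 [333.4314  79.4413]]
rider [-0.0385  0.1     0.1276] 0.5011509200180843 0.14077964502993162
scraper [([355.6, 204.8], array([ 0.4495, -0.3645,  0.    ])), ([405.7, 229.5], array([ 0.3729, -0.511 ,  0.    ])), ([311.6, 243.5], array([ 0.3374, -0.2284,  0.    ]))]
26.6167
```

View pics/6wrist.png

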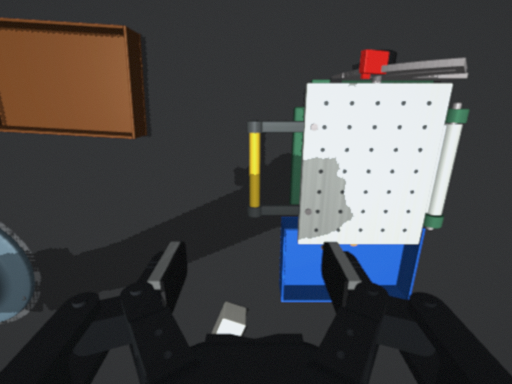

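The scraper is back at its spot and released. In the wrist view the rider is at (374,63) with its mark near (369–377,76), the bar is at (255,170) and the pointer at (334,81), all matching the model. Now I'll grip the bar and raise it part way along the arc.

```bash
cat >> h.py <<'E'
def arc(S,th):
    return W(S,(.085-.22*np.cos(th),0,.06+.22*np.sin(th))).tolist()
def mark(S,th,r=.134):return W(S,(.085-r*np.cos(th),.1,.06+r*np.sin(th)))
E
python3 - <<'E'
from h import *
S=np.load("stand.npy");o=list(read_tcp_rot())
for th in(.3,.4,.5,.6,.7):print(th,proj("wrist",mark(S,th))[0],proj("side",mark(S,th))[0],proj("top",mark(S,th))[0],inverse_kinematics(arc(S,th),o) is not None)
move_gripper(.05);p=W(S,(-.135,0,.12));movel(p.tolist(),o,.15);p[2]=.06;movel(p.tolist(),o,.08)
print(read_ft_force());move_gripper(0,40);print("gap",read_finger_gap(),read_ft_force())
for th in np.arange(.05,.451,.05):
    movel(arc(S,th),o,.06)
    if abs(th%.1)<.01 or th>.44: print(round(th,2),read_ft_force(),read_finger_gap())
pause(.3)
a=read_camera("side");b=read_camera("wrist")
for c in("side","wrist"):
  for n in("rider_mark","pointer"):print(c,n,[(np.round(d["at"],1).tolist(),round(d["confidence"],2)) for d in tip_of(c,n)[:3]])
print("pred pointer",proj("side",mark(S,.45)),proj("wrist",mark(S,.45)))
print("wrist marks",[proj("wrist",mark(S,t))[0] for t in(.4,.5,.6)],read_eef_pos(),read_time_s())
save("x","7lift",np.hstack([cv2.resize(a[185:265,165:245],(400,400),interpolation=3),cv2.resize(b[20:180,300:460],(400,400),interpolation=3)]))
E
```

```text
0.3 [352.1433  77.248 ] [212.0688 233.0248] [186.7874 153.4117] True
0.4 [362.198   76.1111] [210.1232 229.7803] [186.5324 150.8894] True
0.5 [374.5093  74.9094] [207.7472 226.4379] [186.4171 147.9209] True
0.6 [389.2037  73.6549] [204.9598 223.037 ] [186.4472 144.5287] True
0.7 [406.3527  72.3647] [201.7874 219.6195] [186.6265 140.7426] True
[-0.2055 -0.4002 -0.1731]
gap 0.010840135812814193 [ 2.2828 -0.889  -0.7181]
0.1 [ 5.253  -0.1828 -4.7287] 0.010122374583266645
0.2 [ 6.3727 -0.1463 -5.5393] 0.010056917755599384
0.4 [ 5.9197 -1.009  -5.9847] 0.010601099275948806
0.45 [ 4.6636  0.8535 -6.3761] 0.010343091270656973
side rider_mark [([208.9, 229.0], 0.6)]
side pointer [([211.0, 230.0], 0.17)]
wrist rider_mark [([401.7, 58.6], 0.77)]
wrist pointer [([399.2, 58.6], 0.89)]
pred pointer [[208.9879 228.1189]] [[399.2089  61.7614]]
wrist marks [array([388.6682,  63.2286]), array([411.057 ,  60.2121]), array([439.0535,  56.8633])] [0.4997 0.0456 0.1546] 32.9333
```

View pics/7lift.png

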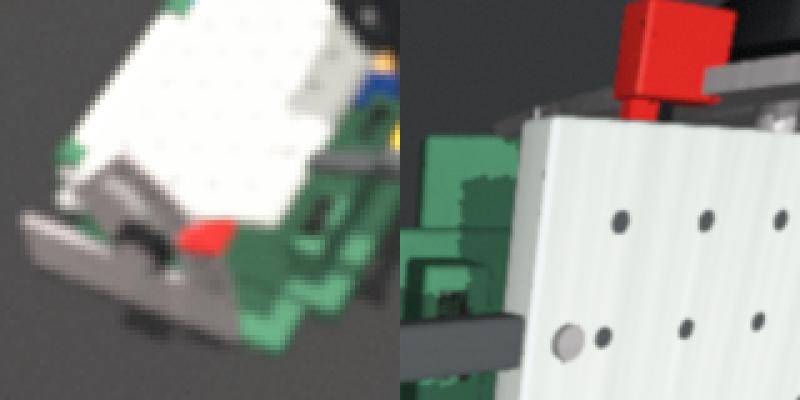

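The wrist crop shows the red mark at about (638,108) and a black tip beside it at about (662,110). The networks put the two only 2.5 px apart, which is about 0.01 rad. I'll check which feature is which by moving slightly and comparing.

Run:
```python
from h import *
S=np.load("stand.npy");o=list(read_tcp_rot());P=[]
for th in(.39,.42,.45,.48):
    movel(arc(S,th),o,.05);pause(.3)
    b=read_camera("wrist");c=proj("wrist",mark(S,.45))[0]
    x=np.round(c).astype(int);t={n:[np.round(d["at"],1).tolist()+[round(d["confidence"],2)] for d in tip_of("wrist",n)[:1]] for n in("rider_mark","pointer")}
    z=read_eef_pos()[2];print(th,"sin-based",np.arcsin((z-.06)/.22),t,[proj("wrist",mark(S,k))[0] for k in(.4,.45,.5)])
    k=cv2.resize(b[x[1]-18:x[1]+12,x[0]-20:x[0]+20],(400,300),interpolation=3);P.append(k)
save("x","8cmp",np.vstack([np.hstack(P[:2]),np.hstack(P[2:])]));print(read_time_s())
```

```text
0.39 sin-based 0.38656021510162547 {'rider_mark': [[422.2, 53.6, 0.78]], 'pointer': [[403.4, 59.0, 0.67]]} [array([408.6607,  60.4219]), array([420.9253,  58.7162]), array([434.7366,  56.9039])]
0.42 sin-based 0.4165472951323605 {'rider_mark': [[412.3, 58.8, 0.56]], 'pointer': [[401.4, 64.2, 0.77]]} [array([398.0815,  61.9487]), array([409.4073,  60.3755]), array([422.147 ,  58.7096])]
0.45 sin-based 0.4456811045912637 {'rider_mark': [[402.2, 60.6, 0.68]], 'pointer': [[399.0, 59.1, 0.87]]} [array([388.3824,  63.2931]), array([398.8962,  61.8332]), array([410.7138,  60.292 ])]
0.48 sin-based 0.4741257564589576 {'rider_mark': [[392.4, 61.4, 0.86]], 'pointer': [[393.3, 60.9, 0.85]]} [array([379.311 ,  64.4989]), array([389.1056,  63.1381]), array([400.11  ,  61.7053])]
36.0
```

View pics/8cmp.png

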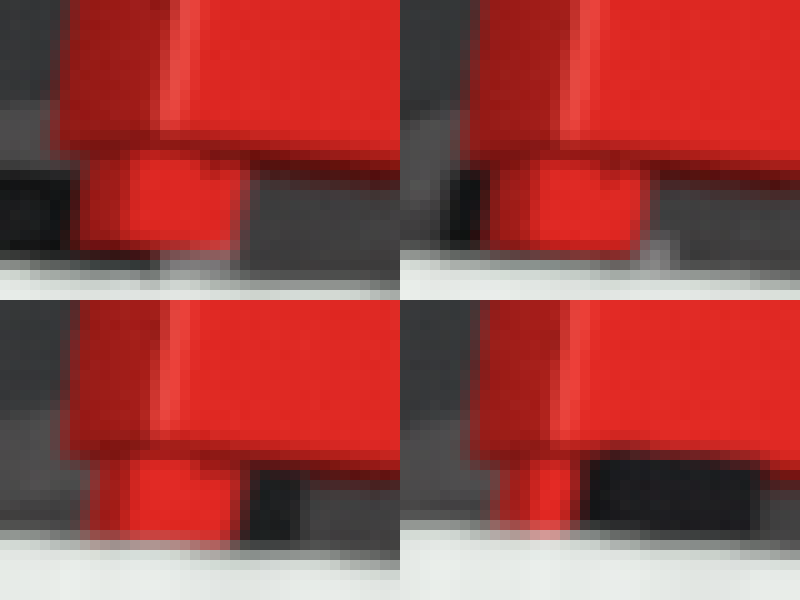

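In the comparison, the black pointer is below and left of the red mark at 0.39 and 0.42. It is just emerging at 0.45 and covers the mark from above at 0.48. That occlusion puts the rider at about 0.45–0.47, the networks say about 0.465, and the mark's centre gives about 0.435. I'll take 0.457, which is within about 0.02 of all of these.

Run:
```python
from h import *
S=np.load("stand.npy");o=list(read_tcp_rot())
movel(arc(S,.457),o,.03);pause(.8)
print("th",np.arcsin((read_eef_pos()[2]-.06)/.22),read_ft_force(),read_finger_gap(),np.abs(read_joint_vel()).max())
b=read_camera("wrist");a=read_camera("top")
for c in("wrist",):
  for n in("rider_mark","pointer"):print(n,[(np.round(d["at"],1).tolist(),round(d["confidence"],2)) for d in tip_of(c,n)[:1]])
for n,z in(("scraper",0),("watch",0),("calipers",0),("jar",0)):print(n,[np.round(onz("top",d["at"],z),3).tolist() for d in tip_of("top",n)[:3]])
x=np.round(proj("wrist",mark(S,.45))[0]).astype(int)
save("x","9end",np.hstack([cv2.resize(a[100:250,100:400],(600,300),interpolation=3),cv2.resize(b[x[1]-20:x[1]+40,x[0]-20:x[0]+20],(200,300),interpolation=3)]));print(read_time_s())
```

```text
th 0.45188832518408395 [ 5.386   1.1105 -6.8546] 0.010427337403279694 0.0023393739133049886
rider_mark [([399.0, 60.6], 0.89)]
pointer [([396.4, 60.2], 0.77)]
scraper [[0.45, -0.374, 0.0], [0.361, -0.514, 0.0], [0.346, -0.229, 0.0]]
watch [[0.438, 0.364, 0.0], [0.684, -0.417, 0.0]]
calipers [[0.665, 0.377, 0.0]]
jar [[0.691, -0.425, 0.0]]
37.5167
```

View pics/9end.png

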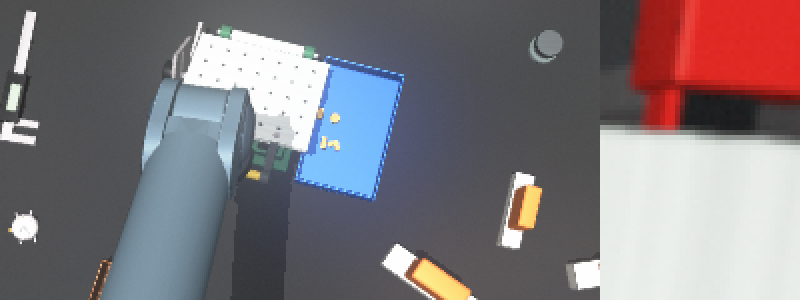

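All four offcuts are in the tray, the scraper stands free, and the watch, calipers and jar are in place. The pointer now just overlaps the mark: it was behind it at 0.446 rad and in front at 0.452. Handing in.

```bash
python3 -c "
from bench import *
print(read_ft_force(),read_finger_gap());print(sign_off())"
```

```text
[ 6.15668949 -0.1103128  -7.02996051] 0.01031106436232608
the job is handed in; nothing more can be done
None
```

I wiped all four offcuts into the blue tray with the smallest scraper and stood the scraper back on the bench. The plate is now raised to about 0.452 rad, with the gripper still holding the lift bar, ready for you to tighten the knob. The job was handed in at about 38 s of the 66 s allowed; signing off reports no verdict.

- **Offcuts and scraper:** In the last pictures all four offcuts lie in the tray, one partly hidden under the plate's edge. The scraper stands free at its old spot.
- **Watch, calipers and jar:** They appear where they started, within the noise of the networks (up to about 12 mm).
- **Hold:** The joints are still, with about 7 N carried at the bar. The fingers read about 10.3 mm apart on the 12 mm bar, steady throughout the lift.
- **Rider angle:** The estimates disagreed a little. The pointer passing in front of the mark gave about 0.45 rad, the networks about 0.465 and the mark's centre about 0.435. The final angle is within about 0.02 rad of all three, against the 0.05 allowed.

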